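# Load the flow cell into the reader by feel

### The job

Take the flow cell off its rest, lay it flat on the reader's loading tongue with one end in the slot, and slide it in slowly until you feel the damped end stop hidden inside; press that stop in by about 4 mm (not over 7) and leave the cell there, let go. The cell is fragile: it cracks if it is gripped, or knocked against the reader or its stop, with more than 20 N, or if it is dropped on the bench or tipped over. Leave the bottle, the beaker and the tip box where they stand.

Things in the scene. Friction and masses are not known exactly. Their poses are not given: they have to be found in the camera images.
- cell: The flow cell: a flat steel-framed block with a glass window on top, 76 mm long (its x), 36 mm wide (its y), 10 mm thick, about 0.2 kg. Origin at the centre of its underside. Either end may go in first. It starts lying flat on its rest.
- rest: The rest, fixed: grey base plate 110 (x) x 70 (y) x 4 mm with two black rubber bars across it, 22 mm wide in y, that hold the cell's underside 16 mm above the bench and leave its long sides free. Origin at the centre of the underside.
- reader: The reader, a white bench instrument, fixed. Origin on the bench under the slot mouth; x points into the slot, z up. A metal loading tongue, 22 mm wide, top 40 mm above the bench, sticks out 92 mm from the mouth to -x; fingers can straddle it. The low nose round the slot is 110 mm wide and 64 mm high, x = 0 to 100 mm; behind it the housing is 190 mm wide, 170 mm long, 125 mm high.
- slot_mouth (a point): Centre of the slot mouth, level with the slot's floor and the tongue's top; axes as the reader's. The slot is 39 mm wide and 14 mm high; its mouth is flared to 50 mm over the first 12 mm. The hidden stop's face is 36 to 56 mm inside, different every time: mostly deeper than fingers holding the cell can go, so let go and push the outer end with closed fingertips.
- end_stop (a joint): How far the cell has pressed in the stop inside the slot, in m: 0 untouched, 0.012 at most. An oil-damped rubber pad on a weak spring: it resists with about 6 N when pushed at 10 mm/s (in proportion to speed: 20 N at 33 mm/s), only 0.4 N at rest, so the cell's friction keeps it pressed after the push. Sliding the cell along takes 1 to 2 N.
- reagent: Bystander: amber glass bottle with white cap, 48 mm across, 100 mm high. Origin at the centre of its underside.
- beaker: Bystander: small clear glass beaker, 56 mm across, 60 mm high. Origin at the centre of its underside.
- tip_box: Bystander: box of pipette tips with a yellow top, 115 mm (x) by 80 mm (y), 53 mm high. Origin at the centre of its underside.
Not all that is in view belongs to the job. Of the things like the cell, leave any that is green; of the rest the smaller one is meant.

How it is judged (in metres and radians):
At the end, for the whole second after the job is handed in: The cell lies flat and at rest in the slot, pressing the end stop in by 1 to 7 mm (value of joint end_stop between 0.001 and 0.007 m and x of cell in the frame of slot_mouth between -0.003 and 0.028 m and z of cell in the frame of slot_mouth between -0.003 and 0.003 m and angle between cell's own z axis and vertical below 0.1 rad and linear speed of cell below 0.01 m/s); the robot touches nothing.
It fails at once if the cell is gripped with more than 20 N (40 N summed over the two fingers) (contact force between the fingers and cell above 40 N).
It fails at once if the cell is knocked or pressed against the reader with more than 20 N (contact force between cell and reader above 20 N).
It fails at once if the end stop is struck: driven in faster than 33 mm/s, which takes 20 N (velocity of joint end_stop above 0.0333 m/s).
It fails at once if the cell is dropped onto the bench or tipped by more than 45 degrees (angle between cell's own z axis and vertical above 0.79 rad or height (world z) of cell below 0.008 m).
It fails at once if the bottle, the beaker or the tip box is moved by more than 20 mm (distance of any of reagent, beaker, tip_box from where it was at the start of the episode above 0.02 m).
It also fails if it takes over 69 s, if anything falls off the work surface, if the arm or the gripper's body presses on something with over 40 N, if the wrist force passes 120 N, or if a joint passes its speed limit or range.

### The arm

A 6-joint arm with a two-finger parallel gripper is mounted at the origin on the work surface. World frame = base frame: x ahead of the robot, y to its left, z up, the work surface at z = 0. Lengths are in mm, angles in degrees, forces in N, time in s.
With the tool pointing down it reaches from about 325 to 850 mm from the base axis. Payload 15.5 kg.
Tool frame: the origin (TCP) lies midway between the tips of the shut fingers; the grasp point (between the pads) lies 19 mm behind it; x points along the fingers, y is the direction in which the jaws open and shut, and the axes are right-handed (so a half turn about x gives the same grasp; the last joint's range is limited). The gripper opens to 91 mm and grips with 3 to 60 N. Pads are 32 mm wide; open, the fingers measure 118 mm over their backs; the gripper's body (76 mm by 178 mm) begins 60 mm behind the grasp point.
Start: joints at [-78.753, 28.281, 77.091, -0, 74.628, -5.472], TCP at [179.799, -598.581, 213.915] pointing down, gripper open.
Joint ranges: [-166.48, 166.48], [-47.26, 123.95], [12.59, 153.08], [-70.14, 250.14], [6.76, 159.57], [-176.63, 176.63]. Speed limits (degrees/s): [108.29, 108.29, 147.25, 172.46, 172.46, 172.46].

### API

Orientations are given as [roll, pitch, yaw] about the fixed x, y, z axes, in that order (R = Rz(yaw) Ry(pitch) Rx(roll)).
In Python, from cell import get_state, vision, order gives the robot as it stands.
- The arm moves only by the tool servo_tool, never from a script. Its argument "rows" is a list of rows, each a list of 6 numbers: the shift along the world's x, y, z as a fraction of full scale, then the turn, a rotation vector about the world's x, y, z as a fraction of full scale. A call has 1 to 20 rows; each row shifts and turns the commanded pose from where the row before left it; what a row does not reach is not made up. Full scale, the value 1, is 0.5 m for a shift and 4 degrees for a turn. A row lasts 1/10 s, in which the tool goes at most 50 mm and 8.59 degrees, less where a joint would pass 70% of its speed; a pose out of reach is approached as far as the arm can. A call with a number of a shift or a turn outside -1 to 1 is refused whole. A call with a gripper value outside its range is refused whole. "fingers" is the gripper's target within -1 to 1 (fully open at 1, half-way at 0, shut at -1), set as the call begins (left out, the last holds). The fingers move at their own pace and stop on an object; "squeeze" is the grip in N (left out, the last holds). Time passes only in rows, so rows that do not move let the fingers close. It gives the time, the measured TCP pose, the force and the opening at its end, in the units of the state.
- get_state(): the state, without advancing time (a new reading comes with each control period).
- vision.camera(name): name is "side" or "top"; returns the picture (480x640x3 uint8, red, green, blue); there is no depth.
- vision.calibration(name): a dict with "vfov" (degrees; the focal length in pixels is half the picture's height over the tangent of half this angle, whatever the lens; pixels are square), "cx", "cy" (the principal point, pixels), "k1" (the pictures are not rectified: a ray, as slopes to the right and down, at radius r is drawn at 1 + k1 r^2 times it, then the intrinsics apply), "pose" (4x4, takes a point from camera to world coordinates). Camera axes: x right, y up, looking along -z (the intrinsics and any distortion apply to the point x, -y, -z); pixel columns grow to the right and rows downward; lengths in mm; the calibration is good to about 2 mm. A picture is of the moment at which its call begins. calibration takes no time and is no camera call.
- order.finish_job(): hands the job in, once; it reports no verdict.
The state is a dict: "clock": time; "joint_pos": joint angles; "qvel": joint speeds; "tau": joint torques, N m; "tool_pos": TCP position; "tool_rot": TCP orientation; "force": force on the tool from outside, world axes, zero at the start; "wrist_torque": the same for the moment, N m; "finger_gap": opening from 0.0 (shut) to 1.0 (fully open).
Only numpy, scipy, OpenCV 4.12 (cv2) and the standard library are available. Lean on these libraries where they do the work, as an engineer would, in place of code of your own. Each camera call takes 0.05 s, during which the arm holds its last target. There are 200 camera calls.

## Working session

There is one attempt and no reset: what is moved stays moved. The work goes in short steps, Python scripts to look and compute and a tool call to move; the robot and the scene stay as the last step left them, time stands still between calls to the robot, and variables do not carry over. Pictures are saved under pics/ and viewed, about 8 in all and at most 12, crops included, and the job is handed in when it is done.

Besides the shell and the picture viewer there is one more tool, called in YAML: its name, and indented under it one key for each argument. servo_tool: Moves the arm, as the interface text tells. Its arguments: {"type":"object","properties":{"rows":{"type":"array"},"fingers":{"type":"number"},"squeeze":{"type":"number"}},"required":["rows"]}

```bash
mkdir -p pics; ls; python3 - <<'E'
from cell import get_state, vision, order
import cv2,numpy as np
print(get_state())
for n in("top","side"):
    c=vision.calibration(n); print(n,c)
    cv2.imwrite(f"pics/{n}0.png",vision.camera(n)[:,:,::-1])
E
```

```text
pics
{'clock': 0.0, 'joint_pos': array([-7.87529267e+01,  2.83155238e+01,  7.71275409e+01, -1.65169802e-03,
        7.46260736e+01, -5.47117832e+00]), 'qvel': array([ 0.00669822,  0.00719335,  0.0610068 ,  0.03589026, -0.05653493,
        0.08887342]), 'tau': array([ 8.69654585e-03, -8.78809977e+01, -3.81855226e+01,  7.13809370e-02,
        5.31293883e-02, -2.19147802e-05]), 'tool_pos': array([ 179.71781462, -598.21599102,  213.32888817]), 'tool_rot': array([-94.15204699,  89.93084339, 102.56664352]), 'force': array([-0.4081282 ,  0.00780074,  0.20334839]), 'wrist_torque': array([ 0.05387485, -0.00340576,  0.00237454]), 'finger_gap': 1.0057321186523671}
top {'vfov': 45.3722379652594, 'cx': 320.94573104945295, 'cy': 235.80654350110663, 'k1': -0.009303839942988328, 'pose': array([[-9.01352938e-03,  9.83281332e-01, -1.81869675e-01,
         4.12703015e+02],
       [-9.99953951e-01, -8.26398690e-03,  4.87871482e-03,
         1.95916580e+02],
       [ 3.29418060e-03,  1.81905274e-01,  9.83310541e-01,
         1.09994990e+03],
       [ 0.00000000e+00,  0.00000000e+00,  0.00000000e+00,
         1.00000000e+00]])}
side {'vfov': 44.85268648045072, 'cx': 317.9062997398517, 'cy': 241.09782531059773, 'k1': -0.1695247079370961, 'pose': array([[-8.02646007e-01,  3.32188770e-01, -4.95388745e-01,
         8.14590916e+01],
       [-5.96173641e-01, -4.21273609e-01,  6.83451195e-01,
         8.72855564e+02],
       [ 1.83406072e-02,  8.43907085e-01,  5.36175768e-01,
         5.97319970e+02],
       [ 0.00000000e+00,  0.00000000e+00,  0.00000000e+00,
         1.00000000e+00]])}
```

View pics/top0.png

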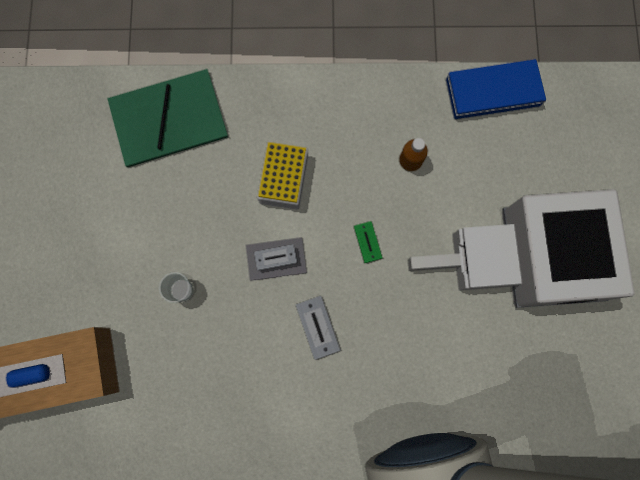

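View pics/side0.png

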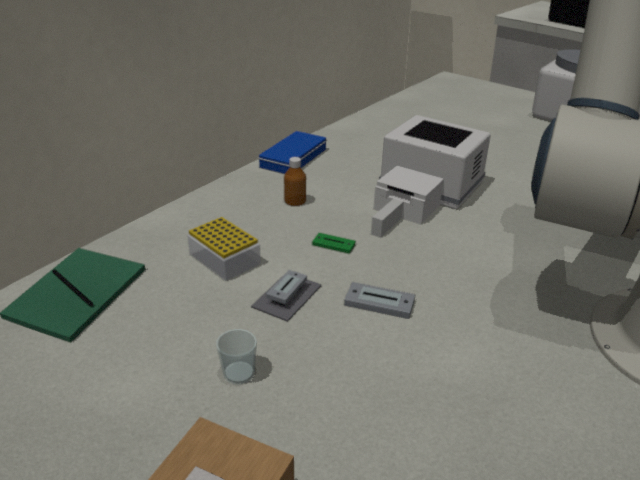

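Three things look like the cell in the top view: the green one (368,242), which must be left; the large grey one on the bench (318,327); and the smaller grey one on the rest (276,258). The one on the rest fits, because it is not green and is smaller. In the side view it is at (288,288), with the reader's tongue near (387,215). I'll confirm in one enlarged crop.

```bash
cat > h.py <<'E'
import numpy as np, cv2
from cell import get_state, vision
from scipy.optimize import least_squares
def K(c):
    f=240/np.tan(np.radians(c["vfov"]/2)); return np.array([[f,0,c["cx"]],[0,f,c["cy"]],[0,0,1]]),np.array([c["k1"],0,0,0.])
def proj(n,P):
    c=vision.calibration(n);T=np.linalg.inv(c["pose"]);k,d=K(c)
    q=np.atleast_2d(P)@T[:3,:3].T+T[:3,3]; q=q*[1,-1,-1]
    return cv2.projectPoints(q.reshape(-1,1,3),np.zeros(3),np.zeros(3),k,d)[0][:,0]
def ray(n,p):
    c=vision.calibration(n);k,d=K(c)
    u=cv2.undistortPoints(np.array(p,float).reshape(-1,1,2),k,d)[:,0]
    v=np.c_[u[:,0],-u[:,1],-np.ones(len(u))]@c["pose"][:3,:3].T
    return c["pose"][:3,3],v
def onz(n,p,z):
    o,v=ray(n,p); return o+v*((z-o[2])/v[:,2])[:,None]
def tri(pt,ps):
    o1,v1=ray("top",pt);o2,v2=ray("side",ps);out=[]
    for a,b in zip(v1,v2):
        s=np.linalg.lstsq(np.c_[a,-b],o2-o1,rcond=None)[0]
        A=o1+s[0]*a;B=o2+s[1]*b; out.append(np.r_[(A+B)/2,np.linalg.norm(A-B)])
    return np.array(out)
E
python3 - <<'E'
import cv2,numpy as np
t=cv2.imread("pics/top0.png");s=cv2.imread("pics/side0.png")
def crop(i,x,y,w,h,k): return cv2.resize(i[y:y+h,x:x+w],None,fx=k,fy=k,interpolation=cv2.INTER_CUBIC)
a=crop(t,240,230,80,60,5);b=crop(s,240,260,80,60,5)
c=crop(t,400,220,80,60,5);d=crop(s,360,160,80,80,5)[:300*1]
d=crop(s,365,165,80,60+15,4); d=cv2.copyMakeBorder(d,0,0,0,80,0)
cv2.imwrite("pics/crop.png",np.vstack([np.hstack([a,b]),np.hstack([c,d])]))
E
```

```text
(no output)
```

View pics/crop.png

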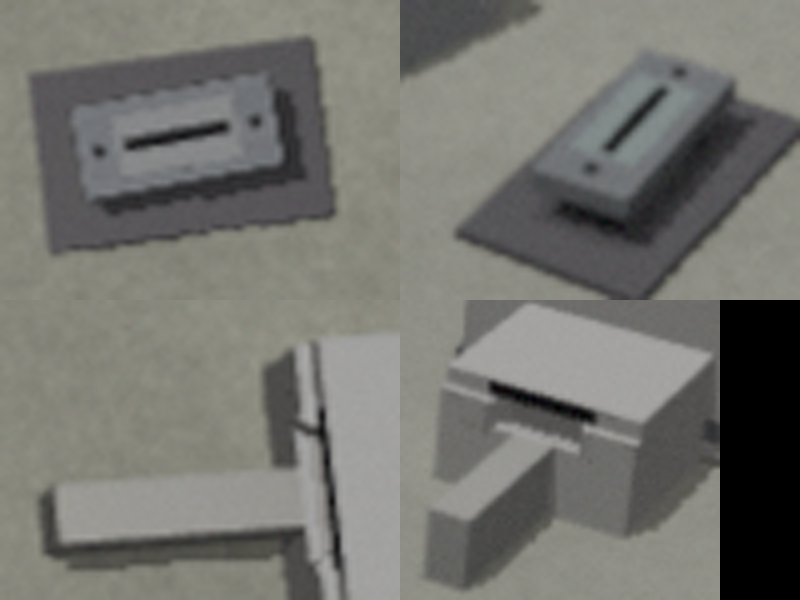

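The crop confirms it: the small grey cell on the rest, with screw holes at top px ≈(259.4,259.8) and (290.8,253.8). The tongue tip and mouth corners are clear in both views.

```bash
cat > m.py <<'E'
from h import *
def px(L,x0,y0,k): return (np.array(L,float)+.5)/k-.5+[x0,y0]
np.set_printoptions(precision=1,suppress=True)
ht=px([[99,151],[256,121]],240,230,5); hs=px([[192,168],[280,72]],240,260,5)
H=tri(ht,hs); print("holes",H)
d=H[1]-H[0]; print("len",np.linalg.norm(d[:2]),"mid",(H[0]+H[1])/2,"yaw",np.degrees(np.arctan2(d[1],d[0])))
print("top z26",onz("top",ht,26).mean(0),"side",onz("side",hs,26).mean(0))
ct=px([[72,108],[270,72],[286,163],[92,200]],240,230,5); print("corner top view z26",onz("top",ct,26),onz("top",ct,26).mean(0))
cs=px([[135,175],[240,50],[334,76],[228,213-20]],240,260,5); print("side corners z26",onz("side",cs,26),onz("side",cs,26).mean(0))
tt=px([[55,187],[60,243]],400,220,5); ts=px([[27,208],[70,218]],365,165,4)
T=tri(tt,ts); print("tip",T, "width",np.linalg.norm(T[1]-T[0]))
Lt=px([[55,187],[303,170],[60,243],[307,228]],400,220,5)
W=onz("top",Lt,40); print("tongue z40",W); 
for a,b in((0,1),(2,3)):
    e=W[b]-W[a]; print("yaw",np.degrees(np.arctan2(e[1],e[0])),np.linalg.norm(e))
print("nose foot side z0",onz("side",px([[37,173],[228,233]],365,165,4),0))
# rest plate
R=onz("top",px([[30,75],[312,38],[334,213],[52,252]],240,230,5),4);print("rest",R,R.mean(0))
E
python3 m.py
```

```text
holes [[567.2 307.8  24.5   1.6]
 [578.1 248.4  24.2   1.5]]
len 60.36236626985764 mid [572.7 278.1  24.3   1.5] yaw -79.51482614457771
top z26 [571.7 277.5  26. ] side [572.  280.1  26. ]
corner top view z26 [[582.8 317.5  26. ]
 [596.  242.6  26. ]
 [561.1 236.6  26. ]
 [547.7 309.6  26. ]] [571.9 276.6  26. ]
side corners z26 [[578.6 323.6  26. ]
 [595.9 249.   26. ]
 [561.6 241.3  26. ]
 [549.3 312.5  26. ]] [571.4 281.6  26. ]
tip [[568.7  24.   37.6   2.8]
 [546.5  22.8  39.7   0.8]] width 22.46015607869864
tongue z40 [[567.1  23.7  40. ]
 [572.7 -69.3  40. ]
 [546.1  22.6  40. ]
 [550.9 -69.7  40. ]]
yaw -86.54791173328572 93.22808509254703
yaw -87.01676727611981 92.44239055633166
nose foot side z0 [[618.4 -67.3   0. ]
 [508.4 -75.3   0. ]]
rest [[599.3 336.4   4. ]
 [613.  227.3   4. ]
 [544.6 219.    4. ]
 [530.5 327.    4. ]] [571.9 277.4   4. ]
```

All measurements are consistent: the cell's holes are at z≈24–26, its length and width match, and the tongue top is at ≈39 with length 92.7 and width 22.

- **Cell:** centre ≈(572,278), long axis at −80°.
- **Mouth:** ≈(562,−69.5), with the insertion axis at ≈−86.7°.

I need the jaw axis at +10° (it is now at −73.3°), so I'll move over the cell.

servo_tool:
  rows:
    - [0.0327, 0.073, 0, 0, 0, 0.868]
    - [0.0327, 0.073, 0, 0, 0, 0.868]
    - [0.0327, 0.073, 0, 0, 0, 0.868]
    - [0.0327, 0.073, 0, 0, 0, 0.868]
    - [0.0327, 0.073, 0, 0, 0, 0.868]
    - [0.0327, 0.073, 0, 0, 0, 0.868]
    - [0.0327, 0.073, 0, 0, 0, 0.868]
    - [0.0327, 0.073, 0, 0, 0, 0.868]
    - [0.0327, 0.073, 0, 0, 0, 0.868]
    - [0.0327, 0.073, 0, 0, 0, 0.868]
    - [0.0327, 0.073, 0, 0, 0, 0.868]
    - [0.0327, 0.073, 0, 0, 0, 0.868]
  fingers: 0.35
  squeeze: 10

```text
clock: 1.3
tool_pos: [376.3, -159.0, 213.9]
tool_rot: [-98.4, 90.0, 140.1]
force: [0.9, 0.1, -0.1]
finger_gap: 0.674
```

servo_tool:
  rows:
    - [0.0327, 0.073, 0, 0, 0, 0.868]
    - [0.0327, 0.073, 0, 0, 0, 0.868]
    - [0.0327, 0.073, 0, 0, 0, 0.868]
    - [0.0327, 0.073, 0, 0, 0, 0.868]
    - [0.0327, 0.073, 0, 0, 0, 0.868]
    - [0.0327, 0.073, 0, 0, 0, 0.868]
    - [0.0327, 0.073, 0, 0, 0, 0.868]
    - [0.0327, 0.073, 0, 0, 0, 0.868]
    - [0.0327, 0.073, 0, 0, 0, 0.868]
    - [0.0327, 0.073, 0, 0, 0, 0.868]
    - [0.0327, 0.073, 0, 0, 0, 0.868]
    - [0.0327, 0.073, 0, 0, 0, 0.868]
    - [0, 0, 0, 0, 0, 0]
    - [0, 0, 0, 0, 0, 0]

```text
clock: 2.7
tool_pos: [571.9, 277.8, 213.2]
tool_rot: [-71.4, 89.9, -151.3]
force: [-0.6, -0.5, -0.5]
finger_gap: 0.668
```

servo_tool:
  rows:
    - [0, 0, -0.05, 0, 0, 0]
    - [0, 0, -0.06, 0, 0, 0]
    - [0, 0, -0.06, 0, 0, 0]
    - [0, 0, -0.06, 0, 0, 0]
    - [0, 0, -0.06, 0, 0, 0]
    - [0, 0, -0.04, 0, 0, 0]
    - [0, 0, -0.03, 0, 0, 0]
    - [0, 0, -0.02, 0, 0, 0]
    - [0, 0, -0.01, 0, 0, 0]
    - [0, 0, -0.01, 0, 0, 0]
    - [0, 0, -0.01, 0, 0, 0]
    - [0, 0, 0, 0, 0, 0]
    - [0, 0, 0, 0, 0, 0]

```text
clock: 4.0
tool_pos: [572.4, 277.5, 9.2]
tool_rot: [97.5, 90.0, 17.5]
force: [0.1, 0.7, -0.1]
finger_gap: 0.677
```

```bash
python3 - <<'E'
from h import *
s=vision.camera("side")[:,:,::-1]
t=vision.camera("top")[:,:,::-1]
a=cv2.resize(s[230:330,220:353],(800,600),interpolation=cv2.INTER_CUBIC)
cv2.imwrite("pics/g1.png",a); st=get_state(); print(st["tool_pos"],st["force"])
E
```

```text
[572.39588713 277.53919313   9.31243861] [0.56243468 0.95799402 0.63746948]
```

View pics/g1.png

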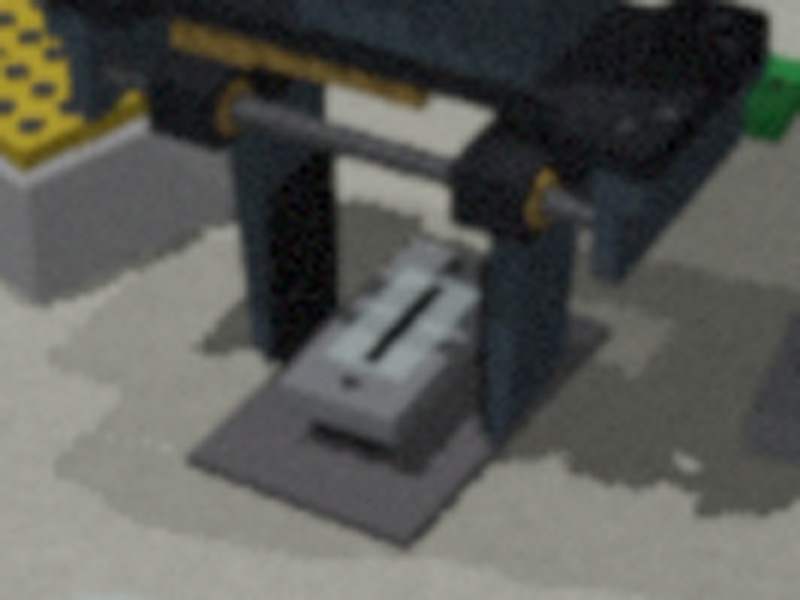

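The fingers (px ≈(300,300) and (530,330) in the crop) straddle the cell's long sides, clear of the tip box. Closing.

servo_tool:
  rows:
    - [0, 0, 0, 0, 0, 0]
    - [0, 0, 0, 0, 0, 0]
    - [0, 0, 0, 0, 0, 0]
    - [0, 0, 0, 0, 0, 0]
    - [0, 0, 0, 0, 0, 0]
    - [0, 0, 0, 0, 0, 0]
    - [0, 0, 0, 0, 0, 0]
    - [0, 0, 0, 0, 0, 0]
  fingers: -1
  squeeze: 10

```text
clock: 4.9
tool_pos: [572.2, 277.4, 9.0]
tool_rot: [123.4, 90.0, 43.4]
force: [-0.7, -0.7, 1.8]
finger_gap: 0.392
```

servo_tool:
  rows:
    - [0, 0, 0.006, 0, 0, 0]
    - [0, 0, 0.01, 0, 0, 0]
    - [0, 0, 0.02, 0, 0, 0]
    - [0, 0, 0.03, 0, 0, 0]
    - [0, 0, 0.03, 0, 0, 0]
    - [0, 0, 0.03, 0, 0, 0]
    - [0, 0, 0.02, 0, 0, 0]
    - [0, 0, 0.01, 0, 0, 0]
    - [0, 0, 0, 0, 0, 0]
    - [0, 0, 0, 0, 0, 0]

```text
clock: 5.9
tool_pos: [571.9, 277.3, 86.5]
tool_rot: [-79.7, 90.0, -159.6]
force: [-0.4, -0.1, -2.4]
finger_gap: 0.389
```

Gripped: the opening is 35.5 mm and the weight about 2 N. Now carrying it over the tongue.

servo_tool:
  rows:
    - [0, -0.02, 0, 0, 0, 0]
    - [0, -0.04, 0, 0, 0, 0]
    - [-0.00335, -0.055, 0, 0, 0, -0.2125]
    - [-0.00335, -0.055, 0, 0, 0, -0.2125]
    - [-0.00335, -0.055, 0, 0, 0, -0.2125]
    - [-0.00335, -0.055, 0, 0, 0, -0.2125]
    - [-0.00335, -0.055, 0, 0, 0, -0.2125]
    - [-0.00335, -0.055, 0, 0, 0, -0.2125]
    - [-0.00335, -0.055, 0, 0, 0, -0.2125]
    - [-0.00335, -0.055, 0, 0, 0, -0.2125]
    - [0, -0.04, 0, 0, 0, 0]
    - [0, -0.027, 0, 0, 0, 0]
    - [0, -0.007, -0.01, 0, 0, 0]
    - [0, 0, -0.02, 0, 0, 0]
    - [0, 0, -0.02, 0, 0, 0]
    - [0, 0, -0.015, 0, 0, 0]
    - [0, 0, -0.007, 0, 0, 0]
    - [0, 0, 0, 0, 0, 0]
    - [0, 0, 0, 0, 0, 0]

```text
clock: 7.8
tool_pos: [558.9, -9.3, 51.0]
tool_rot: [93.6, 90.0, 6.9]
force: [-0.4, 0.7, -2.5]
finger_gap: 0.392
```

```bash
python3 - <<'E'
from h import *
s=vision.camera("side")[:,:,::-1]
t=vision.camera("top")[:,:,::-1]
cv2.imwrite("pics/t2.png",t);cv2.imwrite("pics/s2.png",s)
a=cv2.resize(s[160:260,340:440],None,fx=4,fy=4,interpolation=cv2.INTER_CUBIC)
b=cv2.resize(t[210:310,390:490],None,fx=4,fy=4,interpolation=cv2.INTER_CUBIC)
cv2.imwrite("pics/g2.png",np.hstack([a,b])); st=get_state(); print(st["tool_pos"],st["force"],st["tool_rot"])
E
```

```text
[559.05997175  -9.4976374   51.23653683] [ 0.4459206  -0.14905149 -2.06491596] [81.02477298 89.9649554  -5.72072699]
```

View pics/g2.png

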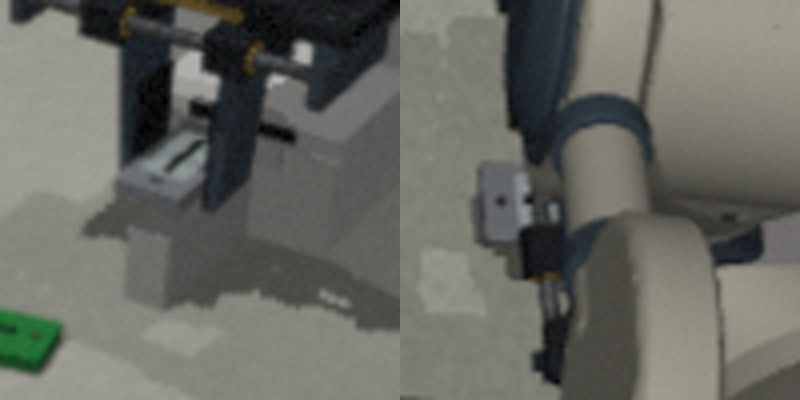

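Side view: the cell is held level above the tongue (rear edge at crop px (120,180)–(175,205)) and points at the slot. Top view: the rear end is at crop px (478,162)–(485,243). Checking those against the expected position.

```bash
python3 - <<'E'
from h import *
np.set_printoptions(precision=1,suppress=True)
q=(np.array([[78,162],[85,243],[101,201]])+.5)/4-.5+[390,210]
W=onz("top",q,68);print(W)
d=W[0]-W[1];print("jaw ang",np.degrees(np.arctan2(d[1],d[0])),np.linalg.norm(d))
q=(np.array([[118,183],[178,206],[157,179]])+.5)/4-.5+[340,160]
print(onz("side",q,68))
a=np.radians(-86.7);ax=np.array([np.cos(a),np.sin(a)]);n=np.array([-ax[1],ax[0]])
c=np.array([559,-9.4]);print("expected rear",c-38*ax+18*n,c-38*ax-18*n,"hole",c-30.2*ax)
E
```

```text
[[575.7  30.5  68. ]
 [538.6  28.7  68. ]
 [557.7  20.7  68. ]]
jaw ang 2.7808749444457144 37.14804937527838
[[569.5  37.1  68. ]
 [535.7  38.3  68. ]
 [557.1  22.1  68. ]]
expected rear [574.8  29.6] [538.8  27.5] hole [557.3  20.7]
```

The held cell matches expectation within 1–2 mm. Lowering gently onto the tongue.

servo_tool:
  rows:
    - [0, 0, -0.006, 0, 0, 0]
    - [0, 0, -0.01, 0, 0, 0]
    - [0, 0, -0.006, 0, 0, 0]
    - [0, 0, -0.004, 0, 0, 0]
    - [0, 0, -0.002, 0, 0, 0]
    - [0, 0, -0.002, 0, 0, 0]
    - [0, 0, 0, 0, 0, 0]
    - [0, 0, 0, 0, 0, 0]

```text
clock: 8.7
tool_pos: [558.9, -9.6, 36.0]
tool_rot: [86.5, 90.0, -0.2]
force: [-0.1, 0.1, -2.4]
finger_gap: 0.391
```

servo_tool:
  rows:
    - [0, 0, -0.001, 0, 0, 0]
    - [0, 0, -0.001, 0, 0, 0]
    - [0, 0, 0, 0, 0, 0]
    - [0, 0, 0, 0, 0, 0]

```text
clock: 9.1
tool_pos: [558.8, -9.6, 34.9]
tool_rot: [31.9, 90.0, -54.8]
force: [-0.2, -0.7, -2.7]
finger_gap: 0.397
```

servo_tool:
  rows:
    - [0, 0, -0.001, 0, 0, 0]
    - [0, 0, -0.001, 0, 0, 0]
    - [0, 0, 0, 0, 0, 0]
    - [0, 0, 0, 0, 0, 0]

```text
clock: 9.5
tool_pos: [558.8, -9.6, 33.9]
tool_rot: [-123.0, 90.0, 150.3]
force: [-0.3, 0.3, -2.1]
finger_gap: 0.394
```

servo_tool:
  rows:
    - [0, 0, -0.001, 0, 0, 0]
    - [0, 0, 0, 0, 0, 0]
    - [0, 0, 0, 0, 0, 0]

```text
clock: 9.8
tool_pos: [558.8, -9.6, 33.4]
tool_rot: [-110.3, 90.0, 163.0]
force: [-0.1, -0.4, -3.1]
finger_gap: 0.39
```

servo_tool:
  rows:
    - [0, 0, -0.001, 0, 0, 0]
    - [0, 0, 0, 0, 0, 0]
    - [0, 0, 0, 0, 0, 0]

```text
clock: 10.1
tool_pos: [558.8, -9.6, 33.0]
tool_rot: [97.8, 90.0, 11.1]
force: [0.8, 0.3, -0.3]
finger_gap: 0.393
```

servo_tool:
  rows:
    - [0, 0, -0.001, 0, 0, 0]
    - [0, 0, 0, 0, 0, 0]
    - [0, 0, 0, 0, 0, 0]

```text
clock: 10.4
tool_pos: [558.8, -9.6, 32.8]
tool_rot: [72.8, 90.0, -13.9]
force: [-2.4, 0.4, 7.9]
finger_gap: 0.395
```

Contact is felt at TCP z≈33.0, as predicted. I'll ease off a little, then slide in.

servo_tool:
  rows:
    - [0, 0, 0.0008, 0, 0, 0]
    - [0, 0, 0, 0, 0, 0]
    - [0.0002, -0.004, 0, 0, 0, 0]
    - [0.0002, -0.004, 0, 0, 0, 0]
    - [0.0002, -0.004, 0, 0, 0, 0]
    - [0.0002, -0.004, 0, 0, 0, 0]
    - [0.0002, -0.004, 0, 0, 0, 0]
    - [0.0002, -0.004, 0, 0, 0, 0]
    - [0.0002, -0.004, 0, 0, 0, 0]
    - [0.0002, -0.004, 0, 0, 0, 0]
    - [0.0002, -0.004, 0, 0, 0, 0]

```text
clock: 11.5
tool_pos: [559.7, -27.7, 32.9]
tool_rot: [103.0, 90.0, 16.2]
force: [-1.2, 3.1, 2.7]
finger_gap: 0.394
```

servo_tool:
  rows:
    - [0.0002, -0.003, 0, 0, 0, 0]
    - [0.0002, -0.003, 0, 0, 0, 0]
    - [0.0002, -0.003, 0, 0, 0, 0]
    - [0.0002, -0.003, 0, 0, 0, 0]
    - [0, 0, 0, 0, 0, 0]

```text
clock: 12.0
tool_pos: [560.1, -33.8, 32.8]
tool_rot: [19.7, 90.0, -67.0]
force: [-0.3, -0.4, 3.3]
finger_gap: 0.391
```

servo_tool:
  rows:
    - [0.0001, -0.002, 0, 0, 0, 0]
    - [0.0001, -0.002, 0, 0, 0, 0]
    - [0.0001, -0.002, 0, 0, 0, 0]
    - [0.0001, -0.002, 0, 0, 0, 0]
    - [0.0001, -0.002, 0, 0, 0, 0]

```text
clock: 12.5
tool_pos: [560.4, -38.6, 32.9]
tool_rot: [116.9, 90.0, 30.2]
force: [0.4, 4.0, 4.6]
finger_gap: 0.396
```

servo_tool:
  rows:
    - [0.0001, -0.002, 0, 0, 0, 0]
    - [0.0001, -0.002, 0, 0, 0, 0]
    - [0.0001, -0.002, 0, 0, 0, 0]
    - [0.0001, -0.002, 0, 0, 0, 0]
    - [0.0001, -0.002, 0, 0, 0, 0]

```text
clock: 13.0
tool_pos: [560.6, -43.6, 32.8]
tool_rot: [135.3, 90.0, 48.5]
force: [0.3, 4.4, 4.9]
finger_gap: 0.395
```

servo_tool:
  rows:
    - [0.0001, -0.002, 0, 0, 0, 0]
    - [0.0001, -0.002, 0, 0, 0, 0]
    - [0.0001, -0.002, 0, 0, 0, 0]
    - [0.0001, -0.002, 0, 0, 0, 0]
    - [0, 0, 0.0006, 0, 0, 0]
    - [0, 0, 0, 0, 0, 0]

```text
clock: 13.6
tool_pos: [560.7, -47.1, 32.8]
tool_rot: [-156.8, 90.0, 116.5]
force: [1.5, 9.6, 0.3]
finger_gap: 0.393
```

servo_tool:
  rows:
    - [0, 0, 0, 0, 0, 0]
    - [0, 0, 0, 0, 0, 0]
    - [0, 0, 0, 0, 0, 0]
    - [0, 0, 0, 0, 0, 0]
    - [0, 0, 0, 0, 0, 0]
  fingers: 0.3

```text
clock: 14.1
tool_pos: [560.9, -47.9, 33.0]
tool_rot: [26.5, 90.0, -60.3]
force: [0.7, 1.4, -0.7]
finger_gap: 0.652
```

A 9.6 N reaction built up near the end, too early for the stop. I'll raise the tool and look.

servo_tool:
  rows:
    - [0, 0, 0.01, 0, 0, 0]
    - [0, 0, 0.02, 0, 0, 0]
    - [0, 0, 0.04, 0, 0, 0]
    - [0, 0.02, 0.05, 0, 0, 0]
    - [0, 0.03, 0.05, 0, 0, 0]
    - [0, 0.04, 0.04, 0, 0, 0]
    - [0, 0.03, 0.02, 0, 0, 0]
    - [0, 0, 0, 0, 0, 0]
    - [0, 0, 0, 0, 0, 0]
  fingers: -1

```text
clock: 15.0
tool_pos: [560.6, 12.4, 147.8]
tool_rot: [-60.6, 90.0, -147.3]
force: [0.3, -0.5, -0.4]
finger_gap: 0.008
```

```bash
python3 - <<'E'
from h import *
s=vision.camera("side")[:,:,::-1]
t=vision.camera("top")[:,:,::-1]
cv2.imwrite("pics/t3.png",t);cv2.imwrite("pics/s3.png",s)
a=cv2.resize(s[160:240,365:445],None,fx=5,fy=5,interpolation=cv2.INTER_CUBIC)
b=cv2.resize(t[220:300,400:480],None,fx=5,fy=5,interpolation=cv2.INTER_CUBIC)
cv2.imwrite("pics/g3.png",np.hstack([a,b])); st=get_state(); print(st["tool_pos"],st["force"],st["tool_rot"])
E
```

```text
[560.28787628  11.90487559 147.21659826] [ 0.01682614 -0.6157701   0.14831643] [ -89.82389385   89.91086824 -176.5900846 ]
```

View pics/g3.png

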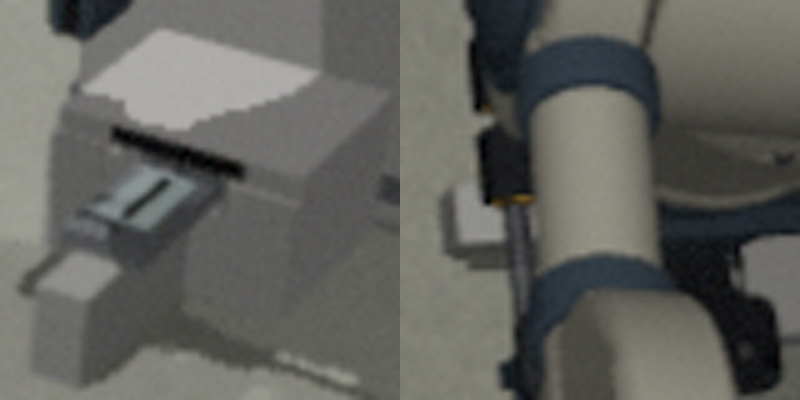

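The cell lies flat with its front in the slot: rear top edge ≈ crop (70,215)–(150,245), black mouth opening (112,132)–(243,170). I'll check lateral offset and yaw against the tongue in this view.

```bash
python3 - <<'E'
from h import *
np.set_printoptions(precision=1,suppress=True)
a=np.radians(-86.7);ax=np.array([np.cos(a),np.sin(a)]);n=np.array([-ax[1],ax[0]]);m=np.array([562,-69.5])
def show(name,n_,pts,z):
    q=(np.array(pts)+.5)/5-.5+([365,165-5] if n_=="side" else [400,220])
    W=onz(n_,q,z); print(name); print(np.c_[W[:,:2],(W[:,:2]-m)@ax,(W[:,:2]-m)@n])
show("mouth top","side",[[112,127],[245,163]],54)
show("mouth low","side",[[113,142],[243,180]],50)
show("tongue tip","side",[[36,272],[88,290],[123,262]],40)
show("window marks","side",[[126,217],[195,186]],50)
# overlay expected model
im=cv2.imread("pics/s3.png"); k=8; x0,y0=370,175
big=cv2.resize(im[y0:y0+65,x0:x0+60],None,fx=k,fy=k,interpolation=cv2.INTER_CUBIC)
def poly(L,z,col):
    P=[np.r_[m+u*ax+v*n,z] for u,v in L]; q=(proj("side",P)-[x0,y0]+.5)*k-.5
    cv2.polylines(big,[np.int32(q)],True,col,1)
c=-21.5
poly([(c-38,-18),(c-38,18),(c+38,18),(c+38,-18)],50,(0,255,0))
poly([(-92,-11),(-92,11),(0,11),(0,-11)],40,(0,0,255))
poly([(0,-25),(0,25)],54,(255,0,0))
cv2.imwrite("pics/g4.png",big)
E
```

```text
mouth top
[[600.2 -82.7  15.4  37.4]
 [541.1 -89.3  18.6 -22. ]]
mouth low
[[596.7 -78.1  10.6  34.1]
 [537.9 -82.6  11.7 -24.8]]
tongue tip
[[572.7  19.  -87.8  15.8]
 [549.5  18.3 -88.4  -7.4]
 [550.1  -9.1 -61.   -8.4]]
window marks
[[559.3 -25.3 -44.3  -0.2]
 [550.7 -65.6  -4.5 -11.1]]
```

View pics/g4.png

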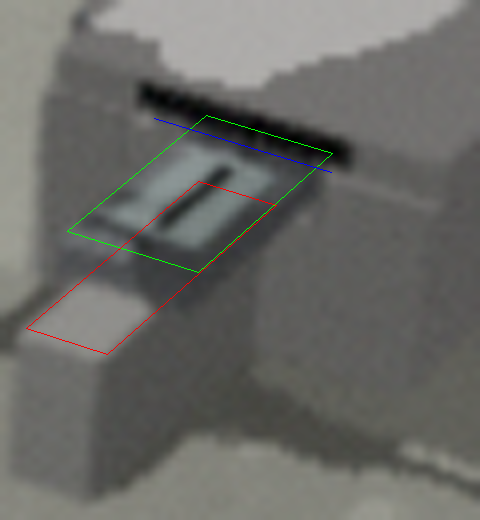

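```bash
python3 - <<'E'
from h import *
np.set_printoptions(precision=1,suppress=True)
a=np.radians(-86.7);ax=np.array([np.cos(a),np.sin(a)]);n=np.array([-ax[1],ax[0]]);m=np.array([562,-69.5])
im=cv2.cvtColor(cv2.imread("pics/s3.png"),cv2.COLOR_BGR2GRAY)
k=8
# groove: dark pixels weighted PCA inside window region
x0,y0,x1,y1=388,194,402,206
big=cv2.resize(im[y0-4:y1+4,x0-4:x1+4],None,fx=k,fy=k,interpolation=cv2.INTER_CUBIC)
_,th=cv2.threshold(big,70,255,cv2.THRESH_BINARY_INV)
nl,lab,st,ce=cv2.connectedComponentsWithStats(th)
for i in range(1,nl):
    if st[i,4]<100: continue
    p=np.argwhere(lab==i)[:,::-1].astype(np.float32)
    vx,vy,cx,cy=cv2.fitLine(p,cv2.DIST_L2,0,.01,.01).ravel()
    t=(p-[cx,cy])@[vx,vy]
    e=np.array([[cx+vx*s,cy+vy*s] for s in (t.min(),t.max())]); e=(e+.5)/k-.5+[x0-4,y0-4]
    W=onz("side",e,50)[:,:2]; d=W[np.argmin(W[:,1])]-W[np.argmax(W[:,1])]
    print(st[i],e.ravel(),W.ravel(),"yaw",np.degrees(np.arctan2(d[1],d[0])),"len",np.linalg.norm(d),"uv",((W-m)@ax),((W-m)@n))
E
```

```text
[  71    0  105   50 3232] [392.4 189.8 406.  193. ] [584.  -77.7 554.9 -83.1] yaw -169.3916881260256 len 29.660755644060878 uv [ 9.4 13.2] [21.5 -7.9]
[ 48  48  70  60 953] [389.6 202.7 398.  195.8] [560.3 -26.1 561.8 -62.3] yaw -87.63129435029502 len 36.25829040260243 uv [-43.4  -7.2] [0.8 0.2]
[  18   74  158   86 5968] [386.4 208.9 406.5 201.8] [552.2  -0.4 535.6 -50.5] yaw -108.33065043932419 len 52.847997183803336 uv [-69.6 -20.5] [ -5.8 -25.3]
```

Offsets are small: the cell's yaw is −87.6° against −86.7° for the slot, and the lateral offset is ≤1 mm. The reaction was most likely a side jam at the end of the flare while the cell was held rigidly. It is free now, so the push can self-align. Moving the closed fingers behind the outer end.

servo_tool:
  rows:
    - [-0.0034, 0.0064, 0, 0, 0, 0]
    - [-0.0034, 0.0064, -0.01, 0, 0, 0]
    - [0, 0, -0.04, 0, 0, 0]
    - [0, 0, -0.06, 0, 0, 0]
    - [0, 0, -0.05, 0, 0, 0]
    - [0, 0, -0.03, 0, 0, 0]
    - [0, 0, -0.01, 0, 0, 0]
    - [0, 0, -0.006, 0, 0, 0]
    - [0, 0, 0, 0, 0, 0]
    - [0, 0, 0, 0, 0, 0]

```text
clock: 16.1
tool_pos: [557.8, 18.8, 45.8]
tool_rot: [82.7, 89.9, -4.1]
force: [-0.4, -0.2, 0.5]
finger_gap: 0.003
```

servo_tool:
  rows:
    - [0.0001, -0.002, 0, 0, 0, 0]
    - [0.0001, -0.002, 0, 0, 0, 0]
    - [0.0001, -0.002, 0, 0, 0, 0]
    - [0.0001, -0.002, 0, 0, 0, 0]
    - [0.0001, -0.002, 0, 0, 0, 0]

```text
clock: 16.6
tool_pos: [557.7, 13.7, 45.2]
tool_rot: [72.3, 90.0, -14.5]
force: [-0.2, -0.3, -0.1]
finger_gap: 0.008
```

servo_tool:
  rows:
    - [0.0001, -0.002, -0.0015, 0, 0, 0]
    - [0.0001, -0.002, -0.0015, 0, 0, 0]
    - [0.0001, -0.002, 0, 0, 0, 0]
    - [0.0001, -0.002, 0, 0, 0, 0]

```text
clock: 17.0
tool_pos: [557.8, 9.8, 43.5]
tool_rot: [-119.9, 90.0, 153.3]
force: [0.2, 1.4, -0.2]
finger_gap: 0.004
```

servo_tool:
  rows:
    - [0.0001, -0.002, 0, 0, 0, 0]
    - [0.0001, -0.002, 0, 0, 0, 0]
    - [0.0001, -0.002, 0, 0, 0, 0]
    - [0.0001, -0.002, 0, 0, 0, 0]

```text
clock: 17.4
tool_pos: [558.0, 5.7, 43.6]
tool_rot: [171.7, 90.0, 85.0]
force: [0.6, 1.5, -1.0]
finger_gap: 0.005
```

servo_tool:
  rows:
    - [0.0001, -0.002, 0, 0, 0, 0]
    - [0.0001, -0.002, 0, 0, 0, 0]
    - [0.0001, -0.002, 0, 0, 0, 0]
    - [0.0001, -0.002, 0, 0, 0, 0]

```text
clock: 17.8
tool_pos: [558.3, 1.7, 43.6]
tool_rot: [111.4, 90.0, 24.6]
force: [-0.6, -0.1, -0.9]
finger_gap: 0.009
```

servo_tool:
  rows:
    - [0.0001, -0.002, 0, 0, 0, 0]
    - [0.0001, -0.002, 0, 0, 0, 0]
    - [0.0001, -0.002, 0, 0, 0, 0]
    - [0.0001, -0.002, 0, 0, 0, 0]

```text
clock: 18.2
tool_pos: [558.4, -2.3, 43.6]
tool_rot: [-87.5, 90.0, -174.3]
force: [-0.4, 1.6, -0.1]
finger_gap: 0.006
```

servo_tool:
  rows:
    - [0.0001, -0.002, 0, 0, 0, 0]
    - [0.0001, -0.002, 0, 0, 0, 0]
    - [0.0001, -0.002, 0, 0, 0, 0]

```text
clock: 18.5
tool_pos: [558.6, -5.3, 43.6]
tool_rot: [-120.7, 90.0, 152.5]
force: [-0.6, 1.0, -0.4]
finger_gap: 0.006
```

servo_tool:
  rows:
    - [0.0001, -0.002, 0, 0, 0, 0]
    - [0.0001, -0.002, 0, 0, 0, 0]
    - [0.0001, -0.002, 0, 0, 0, 0]

```text
clock: 18.8
tool_pos: [558.8, -8.3, 43.6]
tool_rot: [-98.7, 90.0, 174.6]
force: [0.5, 0.9, -0.4]
finger_gap: 0.005
```

Now single steps of 2 mm, watching the force.

servo_tool:
  rows:
    - [0.0001, -0.002, 0, 0, 0, 0]
    - [0.0001, -0.002, 0, 0, 0, 0]

```text
clock: 19.0
tool_pos: [558.8, -10.3, 43.6]
tool_rot: [-144.2, 90.0, 129.0]
force: [-0.9, 0.1, -0.3]
finger_gap: 0.006
```

servo_tool:
  rows:
    - [0.0001, -0.002, 0, 0, 0, 0]
    - [0.0001, -0.002, 0, 0, 0, 0]

```text
clock: 19.2
tool_pos: [559.0, -12.3, 43.6]
tool_rot: [64.3, 90.0, -22.5]
force: [0.1, 1.0, -0.7]
finger_gap: 0.002
```

servo_tool:
  rows:
    - [0.0001, -0.002, 0, 0, 0, 0]
    - [0.0001, -0.002, 0, 0, 0, 0]

```text
clock: 19.4
tool_pos: [559.0, -14.3, 43.6]
tool_rot: [-111.8, 90.0, 161.5]
force: [-0.4, 0.8, -1.1]
finger_gap: 0.001
```

servo_tool:
  rows:
    - [0.0001, -0.002, 0, 0, 0, 0]
    - [0.0001, -0.002, 0, 0, 0, 0]

```text
clock: 19.6
tool_pos: [559.2, -16.2, 43.6]
tool_rot: [144.8, 90.0, 58.0]
force: [0.1, 1.0, -0.7]
finger_gap: 0.007
```

servo_tool:
  rows:
    - [0.0001, -0.002, 0, 0, 0, 0]
    - [0.0001, -0.002, 0, 0, 0, 0]

```text
clock: 19.8
tool_pos: [559.3, -18.2, 43.6]
tool_rot: [167.7, 90.0, 81.0]
force: [-0.1, 1.6, 0.0]
finger_gap: 0.003
```

servo_tool:
  rows:
    - [0.0001, -0.002, 0, 0, 0, 0]
    - [0.0001, -0.002, 0, 0, 0, 0]

```text
clock: 20.0
tool_pos: [559.1, -19.8, 43.6]
tool_rot: [-150.7, 90.0, 122.5]
force: [-0.9, 7.0, 1.8]
finger_gap: 0.005
```

The stop is felt: 7 N, with TCP lag, between y=−18.2 and −19.8. The cell's front is then ≈42 mm inside, within the 36–56 mm range. Pressing about 3 mm more, then waiting.

servo_tool:
  rows:
    - [0.0001, -0.0018, 0, 0, 0, 0]
    - [0.0001, -0.0018, 0, 0, 0, 0]
    - [0.0001, -0.0018, 0, 0, 0, 0]

```text
clock: 20.3
tool_pos: [559.2, -22.3, 43.6]
tool_rot: [-149.0, 89.9, 124.2]
force: [-0.9, 7.1, 0.4]
finger_gap: 0.005
```

servo_tool:
  rows:
    - [0, 0, 0, 0, 0, 0]
    - [0, 0, 0, 0, 0, 0]
    - [0, 0, 0, 0, 0, 0]
    - [0, 0, 0, 0, 0, 0]

```text
clock: 20.7
tool_pos: [559.5, -23.0, 43.6]
tool_rot: [-39.9, 90.0, -126.7]
force: [-0.8, 1.6, -0.4]
finger_gap: 0.002
```

The 7 N while moving fell to 1.6 N at rest, which is the damped stop. It is pressed about 3.3–4.8 mm. Backing off to check.

servo_tool:
  rows:
    - [0, 0.002, 0, 0, 0, 0]
    - [0, 0.006, 0, 0, 0, 0]
    - [0, 0.02, 0, 0, 0, 0]
    - [0, 0.02, 0.02, 0, 0, 0]
    - [0, 0.02, 0.05, 0, 0, 0]
    - [0, 0.02, 0.06, 0, 0, 0]
    - [-0.02, 0, 0.08, 0, 0, 0]
    - [-0.06, 0, 0.08, 0, 0, 0]
    - [-0.08, 0, 0.06, 0, 0, 0]
    - [-0.08, 0, 0.02, 0, 0, 0]
    - [-0.04, 0, 0, 0, 0, 0]
    - [0, 0, 0, 0, 0, 0]
    - [0, 0, 0, 0, 0, 0]

```text
clock: 22.0
tool_pos: [419.8, 21.6, 229.4]
tool_rot: [84.3, 89.9, -2.4]
force: [-0.2, -0.0, -0.1]
finger_gap: 0.004
```

```bash
python3 - <<'E'
from h import *
s=vision.camera("side")[:,:,::-1]
t=vision.camera("top")[:,:,::-1]
cv2.imwrite("pics/t5.png",t);cv2.imwrite("pics/s5.png",s)
a=cv2.resize(s[160:240,365:445],None,fx=5,fy=5,interpolation=cv2.INTER_CUBIC)
b=cv2.resize(t[220:300,400:480],None,fx=5,fy=5,interpolation=cv2.INTER_CUBIC)
cv2.imwrite("pics/g5.png",np.hstack([a,b])); print(get_state()["force"])
# bystander change away from the robot
for n,i,m in(("side",s,[(190,215,75,60),(215,325,45,60),(280,150,30,60)]),("top",t,[(255,140,55,70),(158,268,40,40),(398,135,32,38)])):
    o=cv2.imread(f"pics/{n}0.png")
    print(n,[float(np.abs(o[y:y+h,x:x+w].astype(int)-i[y:y+h,x:x+w]).mean().round(1)) for x,y,w,h in m])
E
```

```text
[0.743749   0.59468825 0.31672238]
side [4.6, 5.0, 4.5]
top [4.6, 4.9, 4.4]
```

View pics/g5.png

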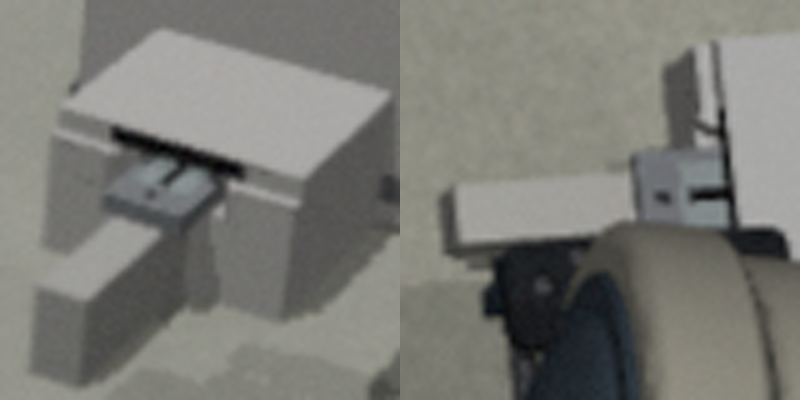

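The cell lies flat in the slot, with its outer end at side crop (105,195)–(185,230) and top crop x≈635. About 30 mm sticks out, the tool is clear and the bystanders are unchanged. Handing in.

```bash
python3 -c "
from h import *
print(onz('top',[[(235.5)/5-.5+400,(190)/5-.5+220]],50))
from cell import order; print(order.finish_job())"
```

```text
[[564.15329746 -41.26408611  50.        ]]
the job is handed in; nothing more can be done
None
```

I took the cell off its rest, laid it on the tongue, started it in the slot and let go. I then pushed the outer end with closed fingertips at about 10 mm/s until I felt the stop, and handed in at about 22 s. No verdict was reported.

- **Stop:** it answered with about 7 N while moving and fell to 1.6 N at rest. It should be pressed in about 3.3–4.8 mm by tool travel; the joint itself could not be read.
- **Last picture:** the cell lies flat in the slot, nothing touches it, and the bottle, beaker and tip box show no change.
- **Disagreement:** the cell's position is x ≈ 10 mm from the top view but ≈ 4–7 mm from tool travel. Both are inside the −3 to 28 mm limits.
- **Unexpected force:** a 9.6 N reaction appeared while the cell was still gripped near the end of the flare. I think it was a side jam, but did not confirm it. It went away on release and stayed under the 20 N limit.

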